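Take the stirring paddle off the barbed hook and stand it in the wax warmer

TASK

Take the purple stirring paddle off the barbed hook of the utensil rack: raise it, tilt it and back it over the barb gently, without forcing it against the hook or leaning on the rack (the hook may be bent a little up or down, so go by feel). Then lower it, blade first, into the pot of the orange warmer and let go, leaving it resting there; do not drop it, and leave the vials, the jar and the white case alone.

Things in the scene. Friction and masses are not known exactly. Their poses are not given: they have to be found in the camera images.
- rack: Fixed utensil rack. Origin: on the table under the hook's turning line; x level, the way the hook points (away from the robot within 0.4 rad), z up. Plywood base x -65..+55, y +-130, 12 mm thick. Steel posts at x -35, y +-115 carry a rail 14 mm thick along y at x -35, z 196.5. Rules: paddle against rack or hook under 10 N, gripper on the rack under 8 N.
- hang (a point): Point fixed on the rack at x 0, z 200 mm: top face of the hook's arm where the paddle hangs. The dark square steel hook (7 mm thick, 8 mm wide, in the rack's plane y = 0) is turned as a whole about the level line along y through this point by up to 0.18 rad, tip up or tip down. That is not measured: feel for it, e.g. by touching the arm's top face with the eye at two places.
- bend (a point): Point fixed on the rack at x 28, z 196.5 mm: where the first bend of a STRAIGHT (unturned) hook lies on its centre line. The arm runs level along +x from the rail to here; then 12 mm rising at 20 degrees to (x 39.3, z 200.6), then 24 mm rising at 40 degrees to the tip.
- tip_nominal (a point): Point fixed on the rack at x 57.7, z 216 mm: end of the unturned hook's centre line. The real tip lies up to 11 mm above or below. Over the last 9 mm a red barb stands about 7 mm proud of the upper face, leaning back (bar plus barb 14.5 mm thick); the underside is smooth. The hook gives no way at permitted forces.
- paddle: Loose purple plastic paddle, 40 to 85 g, hung upright. Origin: middle of the underside of the eye's upper bar. z up to the tab, x through its thickness (hook's direction), y across. Eye 16 mm tall (z -16..0), 26 wide, frame 42 wide; its upper and lower bars are round, 8 mm thick. Grip tab above: 24 wide (y), 10 thick (x), z +8..+50. Below: neck, then a blade 38 wide, 6 thick, with a half-round end at z -105.
- paddle_tip (a point): Middle of the blade's lower end, 105 mm below the paddle's origin. To pass the barb, tilt the paddle about 40 degrees, tab leaning back towards rail and robot, so the sloping bar goes squarely through the eye, with the eye held off the upper face; upright it cannot pass.
- warmer: Fixed orange warmer, a cone 170 mm across at the foot, with a round aluminium pot in it, open at the top. Origin: centre of its underside, on the table. The pot's rim stands at z 100 mm, 92 mm across outside; its bore is 86 mm wide at the rim, 80 mm at the floor, its floor at z 20 mm.
- pot_floor (a point): Centre of the pot's floor, 20 mm above the table.
- vial_a: Bystander: amber vial with black cap, 26 mm across, 58 mm high, standing on the rack's base. Origin: centre of its underside.
- vial_b: Bystander: another such vial on the rack's base.
- jar: Bystander: jar with orange lid, 70 mm across, 45 mm high, on the table. Origin: centre of its underside.
- case: Bystander: white plastic case 26 x 40 x 70 mm high, standing on the table. Origin: centre of its underside.
There are look-alikes about, which are no part of the job. Of the things that look like the paddle, the largest one is meant. There is more than one size of the warmer; the job needs the larger.

How it is judged:
On the way:
1. the paddle is off the hook and clear of the rack, held in the gripper ((x of paddle in the frame of rack above 0.068 m or horizontal distance between paddle and rack above 0.12 m or z of paddle in the frame of rack above 0.25 m) and height (world z) of paddle above 0.15 m and contact force between paddle and rack below 0.1 N and contact force between the fingers and paddle above 1 N), for 0.2 s.
At the end, for the whole second after the job is handed in: The paddle's blade end is inside the pot (within 45 mm of its axis and less than 60 mm above the table), its tab up (tilt under 1 rad), resting in the pot, released and still (horizontal distance between paddle_tip and pot_floor below 0.045 m and z of paddle_tip in the frame of warmer below 0.06 m and angle between paddle's own z axis and vertical below 1 rad and contact force between paddle and warmer above 0.05 N and linear speed of paddle below 0.02 m/s and angular speed of paddle below 0.2 rad/s); the robot touches nothing.
It fails at once if the paddle is forced against the hook or rack (over 10 N) (contact force between paddle and rack above 10 N).
It fails at once if the gripper presses on the rack (8 N or more) (contact force between any of the fingers, the arm and rack above 8 N).
It fails at once if the paddle is dropped (faster than 0.8 m/s while not held) (linear speed of paddle above 0.8 m/s and contact force between the fingers and paddle below 0.1 N).
It fails at once if a vial, the jar or the case is moved by more than 20 mm or tipped over (distance of any of vial_a, vial_b, jar, case from where it was at the start of the episode above 0.02 m or angle between any of vial_a, vial_b, jar, case's own z axis and vertical above 0.4 rad).
It also fails if it takes over 72 s, if anything falls off the work surface, if the arm or the gripper's body presses on something with over 40 N, if the wrist force passes 120 N, or if a joint passes its speed limit or range.

ROBOT

A 6-joint arm with a two-finger parallel gripper is mounted at the origin on the work surface. World frame = base frame: x ahead of the robot, y to its left, z up, the work surface at z = 0. Lengths are in m, angles in rad, forces in N, time in s.
With the tool pointing down it reaches from about 0.275 to 0.75 m from the base axis. Payload 10.2 kg.
Tool frame: the origin (TCP) lies midway between the tips of the shut fingers; the grasp point (between the pads) lies 19 mm behind it (env.hold_point_z is the distance from the TCP to the grasp point, in m); z points along the fingers, y is the line along which they close (so a half turn about z gives the same grasp; the last joint's range is limited). The gripper opens to 85 mm and grips with 20 to 120 N. Pads are 22 mm wide; open, the fingers measure 114 mm over their backs; the gripper's body (76 mm by 85 mm) begins 54 mm behind the grasp point. The pads swing forward as they close: fully open they stand 13 mm farther back than shut.
Start: joints at [0.921, 0.313, 1.498, -0, 1.331, -0.223], TCP at [0.217, 0.478, 0.231] pointing down, gripper open.
Joint ranges: [-2.94, 2.94], [-0.97, 2.17], [0.19, 2.56], [-1.23, 4.37], [0.02, 3.11], [-2.88, 2.88]. Speed limits (rad/s): [2.39, 2.39, 3.01, 3.14, 3.14, 3.14].

INTERFACE

Orientations are given as a unit quaternion [x, y, z, w].
In Python, from bench import env, kinematics, monitor, eyes, job gives the robot as it stands. The module is installed in compiled form; this text tells all that it offers. Calls block until the motion is done:
- env.reach(position, orientation): joint-space move of the TCP to a pose.
- env.movel(position, velocity=0.15, frame=None, guard=None): straight line of the TCP; frame=None keeps the orientation; velocity is the mean speed in m/s. With guard (N) it stops when the force on the tool has changed by that much, and returns True; else False.
- env.set_joints(angles): joint-space move.
- env.release() and env.close_gripper(effort=None): open the fingers fully, or close them until they stop; effort is the grip in N (None keeps the last).
- env.hold(seconds).
- kinematics.ik(position, orientation): joint angles nearest the present ones, or None.
- monitor.sense(): the state.
- eyes.grab_frame(name): name is "side" or "top"; returns a dict with "frame" (400x640x3 uint8, red, green, blue), "mtx" (3x3 intrinsics, pixels), "view" (4x4, takes a point from world to camera coordinates). Camera axes: x right, y down, z forward; pixel columns grow to the right and rows downward; lengths in m; the calibration is good to about 2 mm. A picture is of the moment at which its call begins. There is no depth.
A pose or a line that the arm cannot do raises env.MotionError and nothing moves.
- job.hand_in(): hands the job in; it is judged then, once.
The state is a dict: "clock": time; "joints": joint angles; "qvel": joint speeds; "joint_efforts": joint torques, N m; "position": TCP position; "ee_rot": TCP orientation; "contact_force": force on the tool from outside, world axes, zero at the start; "ft_torque": the same for the moment, N m; "finger_gap": opening from 0.0 (shut) to 1.0 (fully open); "gripper_force": force on a finger pad.
Only numpy, scipy, OpenCV 4.12 (cv2) and the standard library are available. Lean on these libraries where they do the work, as an engineer would, in place of code of your own. Each camera call takes 0.05 s, during which the arm holds its last target. There are 200 camera calls.

## Working session

There is one attempt and no reset: what is moved stays moved. The work goes in short steps, each a Python script; the robot and the scene stay as the last script left them, time stands still between calls to the robot, and variables do not carry over. Pictures are saved under pics/ and viewed, at most 10 in all, crops included, and the job is handed in when it is done.

```bash
mkdir -p pics; python3 - <<'E'
from bench import env,kinematics,monitor,eyes,job
import cv2,numpy as np
for n in("side","top"):
    f=eyes.grab_frame(n); cv2.imwrite(f"pics/{n}0.png",f["frame"][:,:,::-1]); np.savez(f"{n}0.npz",**f)
    print(n,f["mtx"].tolist(),np.round(f["view"],4).tolist())
s=monitor.sense();print(s["position"],s["ee_rot"],s["clock"],env.hold_point_z)
E
```

```text
side [[431.94582395660507, 0.0, 316.6414506939262], [0.0, 431.94582395660507, 200.24874538777587], [0.0, 0.0, 1.0]] [[0.9599, -0.2801, -0.0143, -0.5419], [-0.1691, -0.5375, -0.8262, 0.2384], [0.2237, 0.7954, -0.5633, 0.8143], [0.0, 0.0, 0.0, 1.0]]
top [[484.92319594752416, 0.0, 320.4125178063466], [0.0, 484.92319594752416, 195.93765524954728], [0.0, 0.0, 1.0]] [[0.0185, -0.9997, 0.0145, 0.0349], [-0.994, -0.02, -0.1078, 0.599], [0.108, -0.0124, -0.9941, 1.4134], [0.0, 0.0, 0.0, 1.0]]
[0.21720469 0.47774072 0.23081504] [ 2.11760529e-01  9.77321435e-01 -4.91506174e-04 -2.24881617e-04] 0.1 0.0187
```

View pics/side0.png

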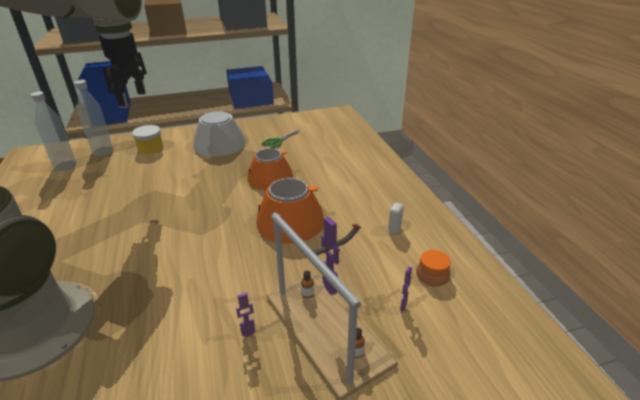

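View pics/top0.png

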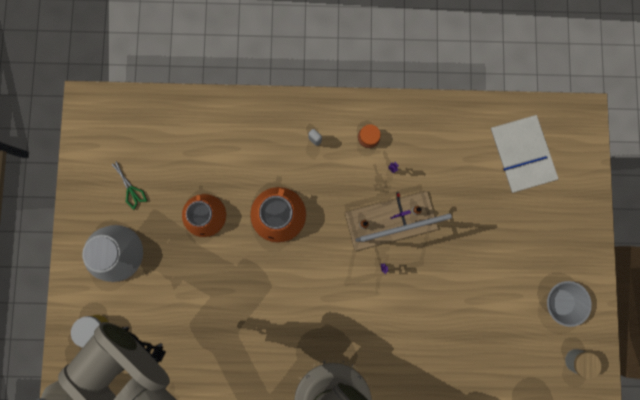

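Side view: hanging paddle at (331,250) on the hook with its red barb at (356,227). Look-alikes stand at (246,315) and (406,288), and both are smaller. The large warmer is at (290,210), the small one at (270,168). In the top view the rail runs from (360,239) to (452,216) and the large pot is at (276,212). I'll confirm these in one enlarged crop.

```bash
cat > h.py <<'E'
import numpy as np,cv2
def ray(n,uv,d=None):
    d=d or np.load(f"{n}0.npz"); V=d["view"];K=d["mtx"]
    R=V[:3,:3];c=-R.T@V[:3,3]; r=R.T@np.linalg.inv(K)@np.array([uv[0],uv[1],1.]); return c,r/np.linalg.norm(r)
def onz(n,uv,z,d=None):
    c,r=ray(n,uv,d); return c+r*(z-c[2])/r[2]
def tri(us,ut,ds=None,dt=None):
    c1,a=ray("side",us,ds);c2,b=ray("top",ut,dt)
    s=np.linalg.lstsq(np.stack([a,-b],1),c2-c1,rcond=None)[0]
    p,q=c1+s[0]*a,c2+s[1]*b; return (p+q)/2,np.linalg.norm(p-q)
def proj(d,p):
    q=d["view"][:3,:3]@np.asarray(p)+d["view"][:3,3]; u=d["mtx"]@q; return u[:2]/u[2]
E
python3 - <<'E'
import numpy as np,cv2
s=np.load("side0.npz")["frame"];t=np.load("top0.npz")["frame"]
a=cv2.resize(s[205:395,230:420],(600,600),interpolation=cv2.INTER_CUBIC)
b=cv2.resize(t[185:255,340:460],None,fx=5,fy=5,interpolation=cv2.INTER_CUBIC)
cv2.imwrite("pics/c1.png",a[:,:,::-1]);cv2.imwrite("pics/c2.png",b[:,:,::-1])
for n,f in(("s",s),("t",t)):
    h=cv2.cvtColor(f,cv2.COLOR_RGB2HSV)
    for c,lo,hi in(("pur",(120,70,20),(160,255,255)),("or",(3,170,90),(14,255,255))):
        k,l,st,ce=cv2.connectedComponentsWithStats(cv2.inRange(h,lo,hi))
        for i in range(1,k):
            if st[i,4]>12:print(n,c,st[i].tolist(),ce[i].round(1).tolist())
E
```

```text
s pur [322, 217, 16, 58, 474] [330.1, 241.3]
s pur [402, 267, 9, 43, 124] [406.0, 285.8]
s pur [324, 279, 11, 14, 58] [328.7, 286.6]
s pur [237, 293, 15, 18, 105] [243.4, 301.0]
s pur [239, 311, 15, 24, 159] [246.7, 324.5]
s or [248, 155, 75, 86, 2867] [284.0, 201.9]
s or [282, 233, 9, 10, 53] [285.0, 238.6]
s or [420, 250, 31, 25, 606] [434.7, 262.0]
s or [358, 339, 5, 6, 14] [359.9, 341.6]
t pur [389, 163, 9, 9, 64] [393.1, 166.8]
t pur [392, 211, 19, 7, 54] [401.8, 213.7]
t pur [381, 264, 7, 9, 49] [384.0, 267.9]
t or [360, 125, 20, 20, 327] [369.5, 134.7]
t or [251, 188, 43, 54, 692] [266.1, 214.4]
t or [182, 194, 26, 42, 241] [192.2, 217.5]
```

View pics/c1.png

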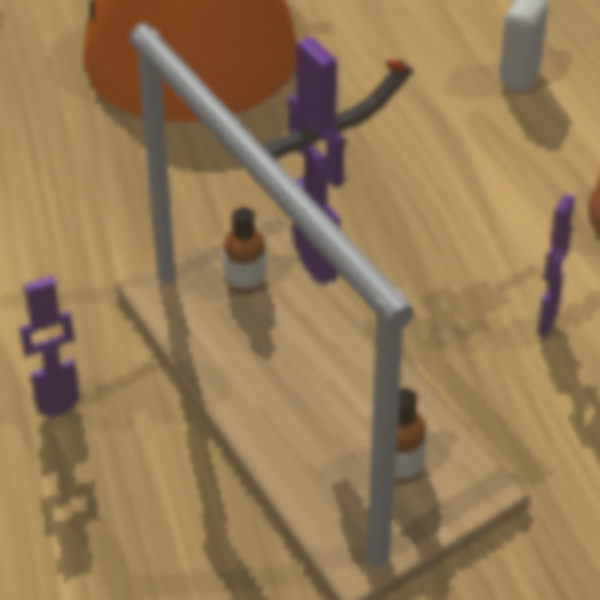

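View pics/c2.png

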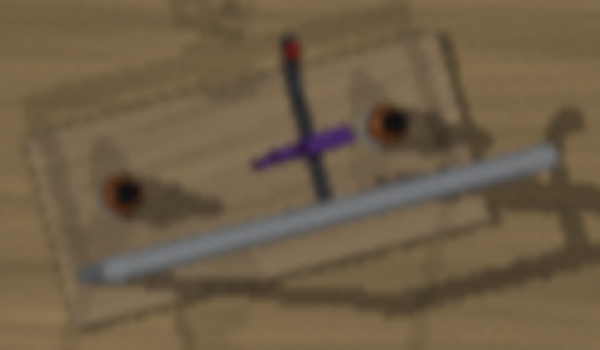

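The crops confirm the target: the hung purple paddle is the largest, about 150 mm tall against much shorter ones. The rail ends, barb and tab are visible. Vials stand about 35 mm to either side of the hook plane.

```bash
python3 - <<'E'
from h import *
f=190/600
S=lambda x,y:(x*f+230,y*f+205); T=lambda x,y:(x/5+340,y/5+185)
for n,a,b in(("railL",S(142,33),T(83,272)),("railR",S(400,310),T(556,153)),("barb",S(398,67),T(290,48)),("tabtop",S(316,48),T(331,138))):
    print(n,*tri(a,b))
l=onz("top",T(83,272),.2);r=onz("top",T(556,153),.2);print(l,r,np.arctan2(*(l-r)[:2]))
print("barbz.21",onz("top",T(290,48),.215),"hookatrail",onz("top",T(322,198),.2),"eye ends",onz("top",T(255,165),.2),onz("top",T(352,131),.25))
# pot: grey interior ellipse
t=np.load("top0.npz")["frame"];s=np.load("side0.npz")["frame"]
for n,im,box in(("top",t,(245,182,310,245)),("side",s,(262,175,318,205))):
    x0,y0,x1,y1=box;h=cv2.cvtColor(im[y0:y1,x0:x1],cv2.COLOR_RGB2HSV)
    m=cv2.morphologyEx(cv2.inRange(h,(0,0,0),(180,90,255)),cv2.MORPH_OPEN,np.ones((3,3)))
    cs=sorted(cv2.findContours(m,0,2)[0],key=cv2.contourArea)
    for c in cs[-2:]:
        x,y,w,hh=cv2.boundingRect(c);print(n,x+x0,y+y0,w,hh,onz(n,(x+x0+w/2,y+y0+hh/2),.1))
for n,uv in(("vialL",T(124,193)),("vialR",T(392,122))):print(n,onz("top",uv,.07))
E
```

```text
railL [ 0.4715387  -0.04932508  0.19070991] 0.007162421372344002
railR [ 0.53605796 -0.29617041  0.20280012] 0.0028740551644934613
barb [ 0.58754347 -0.15376566  0.21704213] 0.0037945355326210618
tabtop [ 0.53840772 -0.16860394  0.2509143 ] 0.003881707928357157
[ 0.46779968 -0.04802269  0.2       ] [ 0.53486833 -0.29656152  0.2       ] -0.2635736818800215
barbz.21 [ 0.58593584 -0.15357574  0.215     ] hookatrail [ 0.50882048 -0.17310191  0.2       ] eye ends [ 0.52546367 -0.13784015  0.2       ] [ 0.54033599 -0.1789512   0.25      ]
top 260 196 33 33 [0.54129638 0.17049585 0.1       ]
side 269 178 39 24 [0.54505299 0.16301528 0.1       ]
vialL [ 0.51633956 -0.08277392  0.07      ]
vialR [ 0.56053669 -0.23817162  0.07      ]
```

```bash
cat >> h.py <<'E'
from scipy.spatial.transform import Rotation as Ro
YAW=0.2636; O=np.array([0.535,-0.165,0.]); RX=np.array([np.cos(YAW),np.sin(YAW),0]); RY=np.array([-RX[1],RX[0],0]); UZ=np.array([0,0,1.])
H=0.036; HP=0.0187; FLIP=1
def pose(x,z,t,y=0,org=O,h=H,flip=None):
    """TCP pose for paddle origin at (x,y,z) in the rack frame, tab tilted back by t"""
    pz=-np.sin(t)*RX+np.cos(t)*UZ; px=np.cos(t)*RX+np.sin(t)*UZ
    ty=px*(flip or FLIP); tz=-pz
    R=np.stack([np.cross(ty,tz),ty,tz],1)
    return org+x*RX+y*RY+z*UZ+(h-HP)*pz, Ro.from_matrix(R).as_quat()
def inv(pos,t,org=O,h=H):
    p=pos-(h-HP)*(-np.sin(t)*RX+np.cos(t)*UZ)-org
    return p@RX,p@RY,p[2]
E
python3 - <<'E'
from h import *
from bench import kinematics
f=190/600
for n,x,y in(("barb",398,62),("tip low",412,70),("tip mid",406,76),("bar mid at 370",370,106),("arm top at eye",345,122),("hook@rail",275,150),("tabtop",316,46)):
    c,r=ray("side",(x*f+230,y*f+205)); k=((O-c)@RY)/(r@RY); p=c+k*r-O; print(n,(p@RX*1e3).round(1),(p[2]*1e3).round(1))
pot=np.array([.543,.168,0])
for fl in(1,-1):
    for a in((-.003,.2,0),(-.003,.26,0),(.05,.215,.7),(.09,.25,.7),(.1,.3,.3)):
        q=kinematics.ik(*pose(*a,flip=fl)); print(fl,a,None if q is None else np.round(q,2))
    for a in((.01,.13,.5),(.01,.3,.3)):
        q=kinematics.ik(*pose(*a,org=pot,flip=fl)); print(fl,"pot",a,None if q is None else np.round(q,2))
E
```

```text
barb 58.0 217.0
tip low 67.4 207.8
tip mid 63.7 205.4
bar mid at 370 41.1 195.1
arm top at eye 25.5 191.3
hook@rail -16.9 192.0
tabtop 7.5 247.6
1 (-0.003, 0.2, 0) [-0.51  0.39  1.42 -0.    1.33 -0.78]
1 (-0.003, 0.26, 0) [-0.51  0.36  1.32 -0.    1.47 -0.78]
1 (0.05, 0.215, 0.7) [-0.7   0.23  1.78  0.78  0.85 -1.41]
1 (0.09, 0.25, 0.7) [-0.63  0.26  1.64  0.71  0.89 -1.26]
1 (0.1, 0.3, 0.3) [-0.48  0.39  1.2   0.21  1.33 -0.77]
1 pot (0.01, 0.13, 0.5) [ 0.05  0.29  1.87  0.22  0.5  -0.38]
1 pot (0.01, 0.3, 0.3) [ 0.07  0.21  1.44  0.06  1.2  -0.21]
-1 (-0.003, 0.2, 0) [-0.51  0.39  1.42 -0.    1.33  2.37]
-1 (-0.003, 0.26, 0) [-0.51  0.36  1.32 -0.    1.47  2.37]
-1 (0.05, 0.215, 0.7) [-0.7   0.23  1.78  0.78  0.85  1.73]
-1 (0.09, 0.25, 0.7) [-0.63  0.26  1.64  0.71  0.89  1.89]
-1 (0.1, 0.3, 0.3) [-0.48  0.39  1.2   0.21  1.33  2.37]
-1 pot (0.01, 0.13, 0.5) [0.05 0.29 1.87 0.22 0.5  2.76]
-1 pot (0.01, 0.3, 0.3) None
```

```bash
sed -i 's/O=np.array(\[0.535,-0.165,0.\])/O=np.array([0.5355,-0.167,0.])/' h.py
python3 - <<'E'
from h import *
from bench import env,monitor,eyes
S=monitor.sense
env.reach(*pose(.001,.27,0)); print(S()["clock"])
env.movel(pose(.001,.200,0)[0],velocity=.08,guard=3)
s=S();print(s["clock"],s["position"]-pose(.001,.2,0)[0],s["contact_force"])
ims=[]
for n in("side","top"):
    f=eyes.grab_frame(n);u,v=proj(f,O+UZ*.22).astype(int)
    ims.append(cv2.resize(f["frame"][v-40:v+40,u-40:u+40],(400,400),interpolation=cv2.INTER_CUBIC))
cv2.imwrite("pics/g1.png",np.hstack(ims)[:,:,::-1])
E
```

```text
2.6583
3.6833 [ 0.00021671 -0.00011545  0.00056046] [-7.10091398e-01  5.67369850e-02  2.77249473e-04]
```

View pics/g1.png

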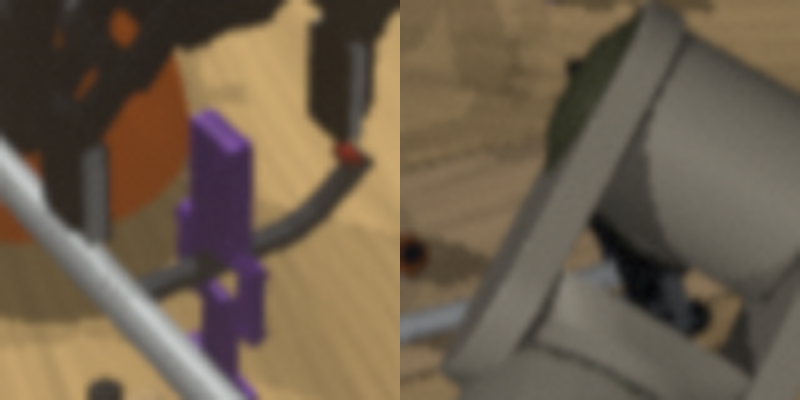

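Side crop: the tab, at (222,180), is centred between the pads (100 and 350). The front finger sits right above the red barb at (348,152), so I'll rise 4 mm and close there.

```bash
sed -i 's/^H=0.036/H=0.040/' h.py
python3 - <<'E'
from h import *
from bench import env,monitor,eyes
S=monitor.sense
env.movel(pose(-.001,.200,0)[0],velocity=.05)
print(S()["contact_force"])
env.close_gripper(40)
s=S();print(s["clock"],s["contact_force"],s["finger_gap"]*85,s["gripper_force"])
p=s["position"]
stop=env.movel(p+UZ*.005,velocity=.02,guard=2.5)
s=S();print(stop,s["clock"],(s["position"]-p)*1e3,s["contact_force"],s["ft_torque"])
f=eyes.grab_frame("side");u,v=proj(f,O+UZ*.20).astype(int)
cv2.imwrite("pics/g2.png",cv2.resize(f["frame"][v-50:v+50,u-50:u+50],(500,500),interpolation=cv2.INTER_CUBIC)[:,:,::-1])
E
```

```text
[ 0.22128909  0.16022626 -0.00303069]
4.7083 [ 0.41815516  0.48692185 -0.18205093] 8.862678804843629 45.02930045127869
False 5.1083 [ 0.02372054 -0.04043449  5.13247235] [-0.42882797  0.47949747 -0.89929006] [-0.01824004  0.03276759  0.02409184]
```

View pics/g2.png

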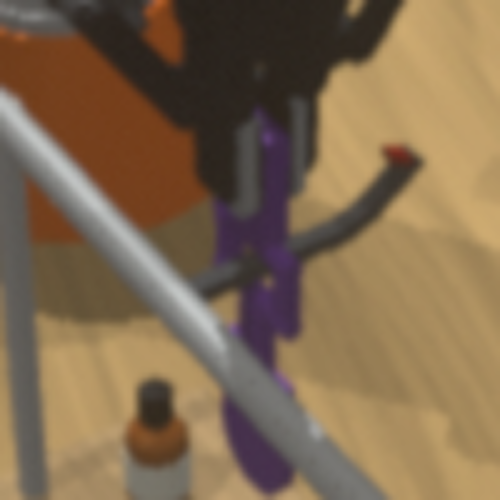

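Side crop: the paddle is held at about (268,200) and raised 5 mm, with the hook running through the eye at (270,270). Next I feel for the hook's turn.

```bash
cat >> h.py <<'E'
def touch(p,q,direction,dist,g=1.2,v=.008):
    from bench import env,monitor
    env.hold(.15)
    f0=monitor.sense()["contact_force"]
    hit=env.movel(p+direction*dist,velocity=v,guard=g)
    s=monitor.sense(); return hit,s["position"],s["contact_force"]-f0,s["clock"]
E
python3 - <<'E'
from h import *
from bench import env,monitor
S=monitor.sense
s=S();p0=s["position"];q=s["ee_rot"]
r=[]
for dx in(-.002,.019):
    p=p0+dx*RX; env.movel(p,velocity=.04)
    h,pp,f,c=touch(p,q,-UZ,.012 if dx>0 else .009)
    x,y,z=inv(pp,0); r.append((x,z)); print(h,np.round([x*1e3,y*1e3,z*1e3],2),f,c)
    env.movel(p+UZ*.001,velocity=.04)
print("phi",np.arctan2(r[1][1]-r[0][1],r[1][0]-r[0][0]))
E
```

```text
True [-3.0300e+00  2.0000e-02  1.9972e+02] [-1.00750422  0.04217494  4.34537865] 6.2583
True [1.7970e+01 1.0000e-02 1.9965e+02] [-0.38080572  0.94983922  3.79586287] 8.1917
phi -0.003484249045162462
```

The hook's turn comes out near 0 (−0.003 rad). Now I follow the bends to the slope and feel the underside at two places.

```bash
python3 - <<'E'
from h import *
from bench import env,monitor
S=monitor.sense
env.movel(pose(.018,.2042,0)[0],velocity=.04)
for (cx,cz,t) in((24,196.5,.1),(30,197.2,.25),(35,199,.4),(39.3,200.6,.55),(41.6,202.5,.695)):
    p,q=pose((cx-8*np.sin(t))*1e-3,(cz+8*np.cos(t))*1e-3,t)
    if env.movel(p,velocity=.03,frame=q,guard=2.5): print("hit",cx,S()["contact_force"]);break
    print(cx,S()["contact_force"].round(2),S()["clock"])
else:
    t=.695;a=np.cos(t)*RX+np.sin(t)*UZ;n=-np.sin(t)*RX+np.cos(t)*UZ
    r=[]
    for d in(0,.006):
        env.movel(p+a*d,velocity=.03)
        h,pp,f,c=touch(p+a*d,q,n,.008,g=1.2,v=.005)
        e=pp-p; r.append((e@a*1e3,e@n*1e3)); print(h,np.round(r[-1],2),f@n,f@a,c)
        env.movel(p+a*d,velocity=.03)
    print("angle err",np.arctan2(r[1][1]-r[0][1],r[1][0]-r[0][0]),S()["contact_force"],S()["clock"])
E
```

```text
24 [ 0.   -0.05 -1.13] 9.0167
hit 30 [ 0.19172722 -0.32922174  0.07781192]
```

```bash
python3 - <<'E'
from h import *
from bench import env,monitor,eyes
s=monitor.sense();R=Ro.from_quat(s["ee_rot"]).as_matrix();t=np.arctan2(R[:,2]@RX,-R[:,2]@UZ)
print(t,np.round(np.array(inv(s["position"],t))*1e3,2),s["contact_force"],s["ft_torque"],s["finger_gap"]*85)
env.hold(.2);print(monitor.sense()["contact_force"])
f=eyes.grab_frame("side");u,v=proj(f,O+UZ*.20+.02*RX).astype(int)
cv2.imwrite("pics/g3.png",cv2.resize(f["frame"][v-40:v+40,u-40:u+40],(600,600),interpolation=cv2.INTER_CUBIC)[:,:,::-1])
E
```

```text
0.2510534769419165 [2.8250e+01 1.2000e-01 2.0438e+02] [ 0.19172722 -0.32922174  0.07781192] [-0.02998186  0.17058996  0.02216057] 9.2937354812629
[ 0.59134037 -0.06154836 -1.30543184]
```

View pics/g3.png

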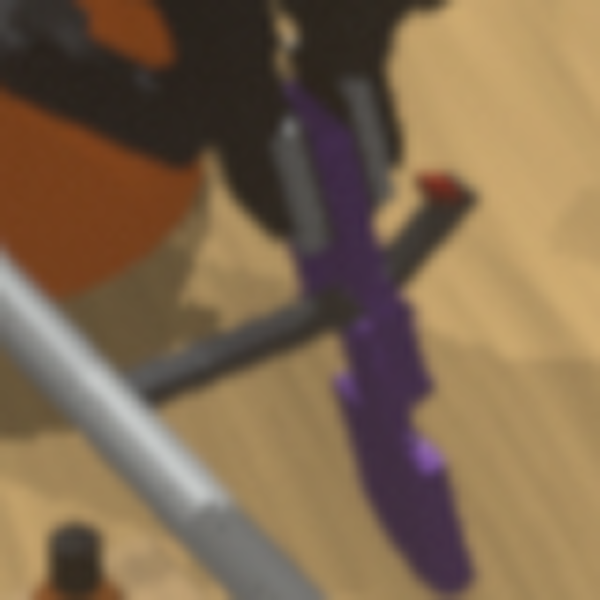

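Side crop: the paddle is tilted and the hook passes through the eye at (340,305). The front finger at (385,190) clears the barb at (440,185), and the steady force is just the weight. The stop was a motion transient, so I carry on more slowly.

```bash
python3 - <<'E'
from h import *
from bench import env,monitor
S=monitor.sense
for (cx,cz,t) in((30,197.2,.3),(34.5,198.9,.43),(38.5,200.3,.57),(41.6,202.5,.695)):
    p,q=pose((cx-8*np.sin(t))*1e-3,(cz+8*np.cos(t))*1e-3,t)
    if env.movel(p,velocity=.015,frame=q,guard=3.5): print("hit",cx,S()["contact_force"],S()["clock"]);break
    env.hold(.1);print(cx,S()["contact_force"].round(2),S()["clock"])
else:
    t=.695;a=np.cos(t)*RX+np.sin(t)*UZ;n=-np.sin(t)*RX+np.cos(t)*UZ
    r=[]
    for d in(0,.006):
        env.movel(p+a*d,velocity=.03,guard=3.5)
        h,pp,f,c=touch(p+a*d,q,n,.008,g=1.2,v=.005)
        e=pp-p; r.append((e@a*1e3,e@n*1e3)); print(h,np.round(r[-1],2),f@n,f@a,c)
        env.movel(p+a*d,velocity=.03)
    print("angle err",np.arctan2(r[1][1]-r[0][1],r[1][0]-r[0][0]),S()["contact_force"],S()["clock"])
E
```

```text
30 [ 1.38 -0.73 -1.39] 9.9083
hit 34.5 [ 1.05820616 -0.04597663 -1.11127363] 10.125
```

```bash
python3 - <<'E'
from h import *
from bench import env,monitor
S=monitor.sense
env.hold(.3);s=S();R=Ro.from_quat(s["ee_rot"]).as_matrix();t=np.arctan2(R[:,2]@RX,-R[:,2]@UZ)
print(t,np.round(np.array(inv(s["position"],t))*1e3,2),s["contact_force"].round(2))
for (cx,cz,t) in((34.5,198.9,.43),(38.5,200.3,.57),(41.6,202.5,.695)):
    p,q=pose((cx-8*np.sin(t))*1e-3,(cz+8*np.cos(t))*1e-3,t)
    if env.movel(p,velocity=.005,frame=q,guard=3): env.hold(.3);print("hit",cx,S()["contact_force"],S()["clock"]);break
    env.hold(.2);print(cx,S()["contact_force"].round(2),S()["clock"])
else:
    t=.695;a=np.cos(t)*RX+np.sin(t)*UZ;n=-np.sin(t)*RX+np.cos(t)*UZ
    r=[]
    for d in(0,.006):
        env.movel(p+a*d,velocity=.02,guard=3.5)
        h,pp,f,c=touch(p+a*d,q,n,.008,g=1.2,v=.005)
        e=pp-p; r.append((e@a*1e3,e@n*1e3)); print(h,np.round(r[-1],2),f@n,f@a,c)
        env.movel(p+a*d,velocity=.02)
    print("angle err",np.arctan2(r[1][1]-r[0][1],r[1][0]-r[0][0]),S()["contact_force"],S()["clock"])
E
```

```text
0.4365191554211007 [ 3.2900e+01 -1.1000e-01  2.0665e+02] [-0.55 -0.19 -0.38]
34.5 [ 0.16  0.4  -1.09] 11.025
hit 38.5 [-0.58303578  0.52617513 -1.07060549] 11.5667
```

```bash
python3 - <<'E'
from h import *
from bench import env,monitor
S=monitor.sense
for (cx,cz,t) in((38.5,200.3,.57),(41.6,202.5,.695)):
    p,q=pose((cx-8*np.sin(t))*1e-3,(cz+8*np.cos(t))*1e-3,t)
    for k in range(3):
        if not env.movel(p,velocity=.008,frame=q,guard=4.5): break
        env.hold(.2);print("hit",cx,((S()["position"]-p)*1e3).round(2),S()["contact_force"].round(2))
    env.hold(.2);print(cx,S()["contact_force"].round(2),S()["clock"])
t=.695;a=np.cos(t)*RX+np.sin(t)*UZ;n=-np.sin(t)*RX+np.cos(t)*UZ
r=[]
for d in(0,.006):
    env.movel(p+a*d,velocity=.02,guard=4)
    h,pp,f,c=touch(p+a*d,q,n,.008,g=1.5,v=.005)
    env.hold(.1);f2=S()["contact_force"]
    e=pp-p; r.append((e@a*1e3,e@n*1e3)); print(h,np.round(r[-1],2),f@n,f@a,f2.round(2),c)
    env.movel(p+a*d,velocity=.02)
print("angle err",np.arctan2(r[1][1]-r[0][1],r[1][0]-r[0][0]),S()["contact_force"],S()["clock"])
E
```

```text
38.5 [-0.7  -0.95 -1.24] 12.0167
41.6 [-0.04 -0.95 -1.06] 12.525
True [-0.5   2.51] 0.172228136139355 1.346583878220953 [ 0.17  0.3  -0.67] 13.6917
True [5.5  2.49] -0.2964223180801775 -0.3728068517279251 [ 0.21 -0.31 -1.24] 15.4333
angle err -0.0031322501014500615 [-0.07676615 -0.23359347  0.03899278] 15.8083
```

```bash
python3 - <<'E'
from h import *
from bench import env,monitor
S=monitor.sense
t=.695;cx,cz=41.6,202.5
p,q=pose((cx-8*np.sin(t))*1e-3,(cz+8*np.cos(t))*1e-3,t)
a=np.cos(t)*RX+np.sin(t)*UZ;n=-np.sin(t)*RX+np.cos(t)*UZ
for d in(0.006,0.):
    env.movel(p+a*d,velocity=.02,guard=4)
    for sg in(1,-1):
        env.hold(.15);k=0;F=[];base=np.mean([(env.hold(.02),S()["contact_force"])[1] for _ in range(6)],0)
        while k<16:
            k+=1; env.movel(p+a*d+n*sg*.0005*k,velocity=.02,guard=4)
            F.append(np.mean([(env.hold(.02),S()["contact_force"])[1] for _ in range(3)],0)-base)
            if -sg*(F[-1]@n)>1.3: break
        e=S()["position"]-p
        print(d,sg,k,(e@a*1e3).round(2),(e@n*1e3).round(2),[round(float(f@n),1) for f in F][-5:],round(float(F[-1]@a),2),S()["clock"])
        env.movel(p+a*d,velocity=.02)
E
```

```text
0.006 1 6 5.92 2.83 [0.3, -0.1, 0.0, -0.2, -4.5] 1.29 18.1083
0.006 -1 14 6.1 -6.75 [0.3, 0.3, 0.4, 0.6, 5.7] -1.12 22.8583
0.0 1 6 -0.08 2.85 [-0.5, -0.2, 0.1, 0.1, -4.2] 0.36 25.8583
0.0 -1 13 0.07 -6.42 [-0.2, -0.4, -1.0, -0.3, 1.9] -0.06 30.3083
```

The feel is consistent. The underside touches at n=+2.5 mm and the upper face at −6.4 mm, a total of about 9 mm against the expected 16−7, and the slope is aligned. I set n=+1.75 mm, mid-clearance over the barb, and back out along the slope.

```bash
python3 - <<'E'
from h import *
from bench import env,monitor
S=monitor.sense
t=.695;cx,cz=41.6,202.5
p,q=pose((cx-8*np.sin(t))*1e-3,(cz+8*np.cos(t))*1e-3,t)
a=np.cos(t)*RX+np.sin(t)*UZ;n=-np.sin(t)*RX+np.cos(t)*UZ
off=.00175; env.movel(p+n*off,velocity=.02,guard=4); env.hold(.1)
base=np.mean([(env.hold(.02),S()["contact_force"])[1] for _ in range(6)],0)
d=0;ok=True
while d<.034:
    d+=.002; hit=env.movel(p+a*d+n*off,velocity=.012,guard=4)
    f=np.mean([(env.hold(.02),S()["contact_force"])[1] for _ in range(2)],0)-base
    if d>.007: print(round(d,3),hit,round(float(f@a),1),round(float(f@n),1),round(off*1e3,2))
    if abs(f@a)>2 or abs(f@n)>2: ok=False;break
if ok:
    env.movel(p+a*.075+n*off,velocity=.06,guard=5)
s=S();print(ok,s["clock"],s["contact_force"],s["gripper_force"],s["finger_gap"]*85)
E
```

```text
0.008 False 0.3 -0.6 1.75
0.01 False 0.7 -0.4 1.75
0.012 False 0.3 0.1 1.75
0.014 False -0.7 0.2 1.75
0.016 False 0.7 0.1 1.75
0.018 False 0.7 0.5 1.75
0.02 False 0.0 0.8 1.75
0.022 False 0.3 0.3 1.75
0.024 False -0.4 0.1 1.75
0.026 False 0.5 0.1 1.75
0.028 False 0.5 0.2 1.75
0.03 False -0.1 -0.5 1.75
0.032 False -0.4 -0.1 1.75
0.034 False 0.5 -0.1 1.75
True 38.0167 [-0.32889879 -0.57598515 -0.5018102 ] 45.13154983520508 9.224893220375801
```

```bash
python3 - <<'E'
from h import *
from bench import env,monitor,eyes
S=monitor.sense
s=S(); env.movel(s["position"]+UZ*.07,velocity=.12); print(S()["clock"])
pot=np.array([.543,.168,0]); t=.45
# tip = origin - .105*pz ; want tip at +.012 along RX from the pot axis
x=.012-.105*np.sin(t)
p,q=pose(x,.13+.105*np.cos(t),t,org=pot)
env.reach(p,q); s=S();print(s["clock"],s["position"]-p,s["contact_force"])
ims=[]
for nme in("side","top"):
    f=eyes.grab_frame(nme);u,v=proj(f,pot+UZ*.11).astype(int)
    ims.append(cv2.resize(f["frame"][v-50:v+50,u-50:u+50],(400,400),interpolation=cv2.INTER_CUBIC))
cv2.imwrite("pics/p1.png",np.hstack(ims)[:,:,::-1])
E
```

```text
38.75
40.025 [ 0.0005211  -0.00062115  0.00014844] [-0.0597365   0.62686766 -1.32801884]
```

View pics/p1.png

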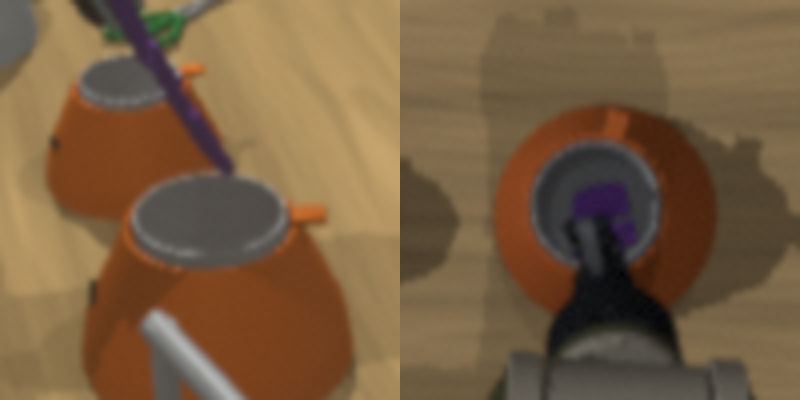

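Side and top crops: the blade tip at (600,190) in the top view is over the pot, centred at (597,203). Now I lower it.

```bash
python3 - <<'E'
from h import *
from bench import env,monitor,eyes
S=monitor.sense
pot=np.array([.543,.168,0])
P=lambda t,z,x=.012: pose(x-.105*np.sin(t),z+.105*np.cos(t),t,org=pot)
h=env.movel(P(.45,.03)[0],velocity=.06,guard=4);print(h,S()["clock"],S()["contact_force"].round(2))
if not h:
    h=env.movel(P(.45,.014)[0],velocity=.012,guard=2.5); s=S()
    zt=.014+s["position"][2]-P(.45,.014)[0][2]; print("floor",h,zt,s["clock"],s["contact_force"].round(2))
    z=zt+.0015
    env.movel(P(.45,z)[0],velocity=.02)
    for t in(.48,.51,.54,.57):
        p,q=P(t,z); h=env.movel(p,velocity=.02,frame=q,guard=3.5);env.hold(.1);s=S();print(t,h,s["contact_force"].round(2),s["clock"])
        if h: break
    s=S(); env.movel(s["position"]-UZ*.004,velocity=.01,guard=2); s=S();print(s["contact_force"].round(2),s["clock"])
E
```

```text
False 41.9417 [ 0.43  0.14 -1.18]
floor True 0.020474044053802876 42.7667 [-1.95 -0.69  4.87]
0.48 True [2.41 1.54 0.51] 43.4083
[0.96 2.05 0.81] 43.6167
```

```bash
python3 - <<'E'
from h import *
from bench import env,monitor,eyes
S=monitor.sense
env.release(); env.hold(.3)
s=S();print(s["clock"],s["contact_force"].round(2))
R=Ro.from_quat(s["ee_rot"]).as_matrix()
print(env.movel(s["position"]-R[:,2]*.09,velocity=.08,guard=6)); s=S();print(s["clock"],s["contact_force"].round(2))
env.movel(s["position"]+UZ*.05-RX*.05,velocity=.12,guard=8)
env.hold(.5);ims=[];pot=np.array([.543,.168,0])
for nme in("side","top"):
    f=eyes.grab_frame(nme);u,v=proj(f,pot+UZ*.11).astype(int)
    ims.append(cv2.resize(f["frame"][v-50:v+50,u-50:u+50],(400,400),interpolation=cv2.INTER_CUBIC))
cv2.imwrite("pics/p2.png",np.hstack(ims)[:,:,::-1])
E
```

```text
44.6417 [-0.7   0.33  1.01]
False
45.9167 [ 0.88 -0.06 -0.27]
```

View pics/p2.png

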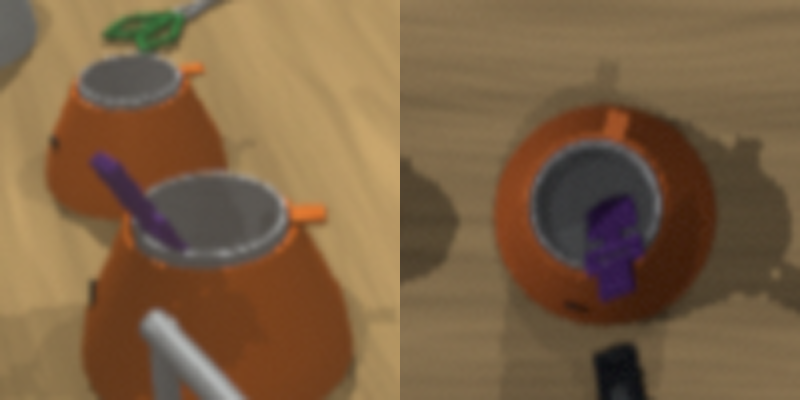

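The paddle leans in the pot with its blade down and its tab on the robot-side rim (top view (612,285)). The gripper is clear.

```bash
python3 -c "
from bench import env,job,monitor
env.hold(.5);print(monitor.sense()['clock'],job.hand_in())"
```

```text
the job is handed in; nothing more can be done
47.75 None
```

The paddle came off the hook with no measured contact over the barb. It is released, leaning blade-down in the large warmer's pot with the gripper clear, and I handed the job in at 47.8 s; no verdict came back.

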